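Eject the plotter's driver module

ROBOT

A 7-joint arm with a two-finger parallel gripper is mounted at the origin on the work surface. World frame = base frame: x ahead of the robot, y to its left, z up, the work surface at z = 0. Lengths are in m, angles in rad, forces in N, time in s.
With the tool pointing down it reaches from about 0.4 to 0.85 m from the base axis. Payload 10.4 kg.
Tool frame: the origin (TCP) lies midway between the tips of the shut fingers; the grasp point (between the pads) lies 19 mm behind it; z points along the fingers, y is the direction in which the jaws open and shut (so a half turn about z gives the same grasp; the last joint's range is limited). The gripper opens to 85 mm and grips with 20 to 120 N. Pads are 22 mm wide; open, the fingers measure 114 mm over their backs; the gripper's body (76 mm by 85 mm) begins 54 mm behind the grasp point. The pads swing forward as they close: fully open they stand 13 mm farther back than shut.
Start: joints at [1.092, 0.332, -0.065, 1.46, 0.022, 1.35, -0.088], TCP at [0.275, -0.561, 0.231] pointing down, gripper open.
Joint ranges: [-2.6, 2.6], [-0.5, 2.12], [-1.47, 1.34], [0.16, 2.42], [-1.27, 4.41], [0.06, 2.06], [-2.6, 2.6]. Speed limits (rad/s): [2.22, 2.22, 2.79, 2.79, 3.14, 3.14, 3.14].

INTERFACE

Orientations are given as a unit quaternion [x, y, z, w].
In Python, from workcell import get_obs, camera, calibration, hand_in gives the robot as it stands.
- The arm moves only by the shell command python3 -m handwheel 'ROWS' [FORCE]. ROWS is JSON, a list of rows, each an object with "jaw": the finger opening in mm, from 0 to 85.4; "delta_pos": the shift along the tool's x, y, z scaled (see below), a list of three; "turn": the turn about the tool's z scaled (see below). In form: [{"jaw": jaw, "delta_pos": [tx, ty, tz], "turn": turn}, ...]. A call has 1 to 10 rows; each row is the pose to reach, as a shift and turn from the pose commanded when the call began, along the tool's axes at that moment, turning the shorter way round; what a row does not reach only later rows make up. The controller multiplies each number of a shift by 1 m and each number of a turn by pi rad. A row lasts 1/12 s, in which the tool goes at most 41.7 mm and 7.16 degrees, less where a joint would pass 70% of its speed; a pose out of reach is approached as far as the arm can. A call with a number of a shift or a turn outside -1 to 1 is refused whole. A call with a gripper value outside its range is refused whole. The fingers move at their own pace and stop on an object; FORCE is the grip in N (left out, the last holds). Time passes only in rows, so rows that repeat a pose let the fingers close. It gives the time, the measured TCP pose, the force and the opening at its end, in the units of the state.
- get_obs(): the state, without advancing time (a new reading comes with each control period).
- camera(name): name is "scene" or "top" or "wrist"; returns the picture (400x640x3 uint8, red, green, blue); there is no depth.
- calibration(name): a dict with "mtx" (3x3 intrinsics, pixels), "rvec" (rotation vector, rad) and "tvec" (3), from world to camera coordinates, as OpenCV has them. Camera axes: x right, y down, z forward; pixel columns grow to the right and rows downward; lengths in m; the calibration is good to about 2 mm. A picture is of the moment at which its call begins: read the wrist's pose just before it. calibration takes no time and is no camera call; for the wrist camera it gives the pose at the moment of the call.
- hand_in(): hands the job in, once; it reports no verdict.
The state is a dict: "clock": time; "joint_pos": joint angles; "joint_velocities": joint speeds; "tau": joint torques, N m; "position": TCP position; "ee_rot": TCP orientation; "ft_force": force on the tool from outside, world axes, zero at the start; "torque": the same for the moment, N m; "grip_width": opening from 0.0 (shut) to 1.0 (fully open).
Only numpy, scipy, OpenCV 4.12 (cv2) and the standard library are available. Lean on these libraries where they do the work, as an engineer would, in place of code of your own. Each camera call takes 0.05 s, during which the arm holds its last target.

TASK

The pen plotter's driver module has to come out. Swing both ejector levers of its dock fully outward so that they pry it up, without handling the module until it has come up, then lift it out and set it down gently, standing upright on the floor of the long empty compartment of the clear acrylic rack. Leave the levers swung out for the replacement and do not knock over any ink bottle.

Things in the scene. Friction and masses are not known exactly. Their poses are not given: they have to be found in the camera images.
- dock: Fixed dock: dark steel base 110 x 200 x 8 mm with an aluminium slot along its y, inside 23 mm wide and 115 mm long between end cheeks. Origin: centre of the underside, on the table; z up. Slot walls: 35 mm wide over the outside (x), top 48 mm above the origin. The module's seat is 20 mm above the origin. An ejector lever stands at each end: 'left' at +y, 'right' at -y.
- lever_left (a joint): Black ejector lever at the dock's +y end, turning about the dock's x. 0 = upright (module locked), grows as its top swings outward (to the dock's +y), stop at 0.95 rad. Stiff hinge: about 2 N at the paddle, stays where left. Its toe lifts the module's end about 14 mm at 0.7 rad, 17 mm at 0.88; a nose holds the end down until 0.15 rad.
- lever_right (a joint): The mirror-image lever at the dock's -y end: 0 = upright, grows as its top swings outward (to the dock's -y), stop at 0.95 rad.
- lever_left_hinge (a point): Hinge axis of the left lever: fixed in the dock at y = +67 mm, 16 mm above the dock's origin. Axes as the dock's.
- lever_right_hinge (a point): Hinge axis of the right lever: fixed in the dock at y = -67 mm, 16 mm above the dock's origin. Axes as the dock's.
- lever_left_paddle (a point): Centre of the left lever's paddle, 63 mm from the hinge; z points along the lever. The paddle is 22 mm (x) by 12 mm (y) and spans 50 to 76 mm from the hinge; the arm below is 8 by 10 mm, with the nose (reaching 17 mm inward) 36 to 42 mm from the hinge. Between the upright paddle and the module's grip is a free gap of 33 mm where fingers can go down to push it outward.
- lever_right_paddle (a point): Centre of the right lever's paddle, a mirror image of the left one: 63 mm from the hinge along the lever; z points along the lever.
- module: Loose driver module, about 0.25 kg, standing in the dock: lower grey board 20 (x) x 110 (y) x 30 (z) mm, on it a centred aluminium grip 20 (x) x 56 (y) x 26 (z) mm; 55 mm tall in all. The board's ends form shoulders at 30 mm height under the levers' noses. Origin: centre of the underside; z up, y along its length.
- module_grip (a point): Centre of the module's aluminium grip, 42 mm above the module's underside, 13 mm below its top; pinch it across the 20 mm (module's x).
- rack: Fixed clear acrylic rack, white floor 4 mm thick, walls 4 mm thick with rim 26 mm above the table. Origin: on the table under the centre of the long empty compartment, which is 82 mm (x) by 151 mm (y) inside. A small compartment with two ink bottles adjoins at +y (bottles about 103 mm from the origin along y).
- ink_a: Ink bottle 30 mm across, 60 mm tall, in the rack's small compartment. Origin: centre of its underside.
- ink_b: Ink jar 32 mm across, 52 mm tall, in the rack's small compartment. Origin: centre of its underside.
- ink_c: Ink jar 42 mm across, 62 mm tall, standing beside the dock. Origin: centre of its underside.
- ink_d: Ink jar 48 mm across, 75 mm tall, at the far side. Origin: centre of its underside.
There are look-alikes about, which are no part of the job. There is more than one size of the module; the job needs the smallest.

How it is judged:
By the outcome, as a careful person would: the job done as asked, in the order asked, and still so for the second after the job is handed in, with the robot touching nothing.
It also fails if it takes over 58 s, if anything falls off the work surface, if the arm or the gripper's body presses on something with over 40 N, if the wrist force passes 120 N, or if a joint passes its speed limit or range.

## Working session

There is one attempt and no reset: what is moved stays moved. The work goes in short steps, Python scripts to look and compute and a shell command to move; the robot and the scene stay as the last step left them, time stands still between calls to the robot, and variables do not carry over. Pictures are saved under pics/ and viewed, and the job is handed in when it is done.

```bash
mkdir -p pics; ls; python3 - <<'E'
from workcell import *
import cv2
print(get_obs())
for n in ("scene","top","wrist"):
    c=calibration(n); print(n,c)
    cv2.imwrite(f"pics/{n}0.png",camera(n)[:,:,::-1])
E
```

```text
pics
{'clock': 0.0, 'joint_pos': array([ 1.09240034,  0.33285758, -0.06472138,  1.46098135,  0.02162762,
        1.34989698, -0.08849874]), 'joint_velocities': array([-1.87370586e-03, -2.77262261e-04, -9.52580862e-04,  9.54428330e-05,
        2.84944845e-04,  3.40299937e-04,  4.89484903e-07]), 'tau': array([-3.70442058e-04, -6.25450158e+01,  4.91477083e-02, -3.91615319e+01,
        1.62951113e-02,  9.73867136e-03,  1.53301257e-04]), 'position': array([ 0.27493549, -0.56084344,  0.23050581]), 'ee_rot': array([ 9.74137621e-01,  2.25954359e-01, -2.06415415e-04, -6.93215706e-04]), 'ft_force': array([ 0.46810807, -0.80976499, -0.75279129]), 'torque': array([0.05635216, 0.01088059, 0.00674397]), 'grip_width': 1.0014558711680104}
scene {'mtx': array([[508.37856358,   0.        , 320.675427  ],
       [  0.        , 508.37856358, 195.62878559],
       [  0.        ,   0.        ,   1.        ]]), 'rvec': array([ 0.78155073,  2.46373482, -1.28229747]), 'tvec': array([ 0.43483981, -0.14177804,  1.39723909])}
top {'mtx': array([[363.17866375,   0.        , 317.4757572 ],
       [  0.        , 363.17866375, 203.79987404],
       [  0.        ,   0.        ,   1.        ]]), 'rvec': array([ 2.1314924 , -2.12554777,  0.17929983]), 'tvec': array([0.01982991, 0.54786387, 0.88828966])}
wrist {'mtx': array([[285.35603764,   0.        , 319.78261457],
       [  0.        , 285.35603764, 200.44441215],
       [  0.        ,   0.        ,   1.        ]]), 'rvec': array([-2.44788724,  1.52528428,  0.22549444]), 'tvec': array([-0.62391588, -0.03670028,  0.37884263])}
```

View pics/scene0.png

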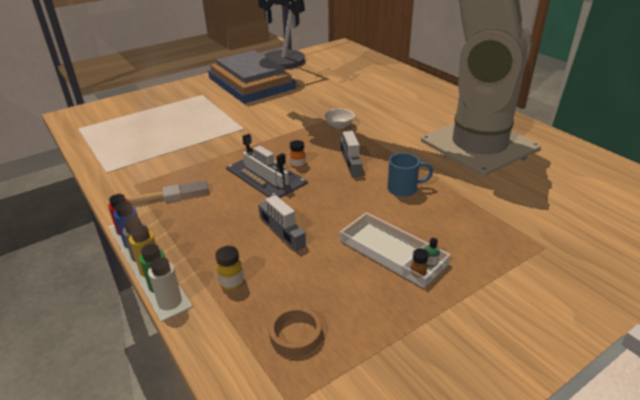

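View pics/top0.png

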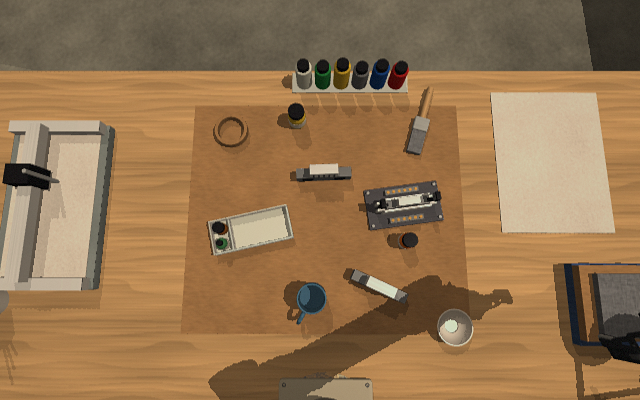

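View pics/wrist0.png

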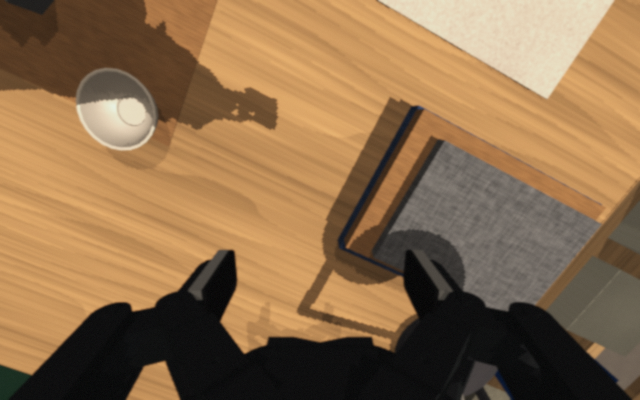

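Candidates for the module: the docked one at top-view (403,202), a loose look-alike at (324,173) and another at (379,286). The description says it stands in the dock, so I choose (403,202) and check it in close crops.

```bash
cat > h.py <<'E'
import numpy as np, cv2
from workcell import *
def ray(n,uv,z):
    c=calibration(n);R=cv2.Rodrigues(np.array(c['rvec']))[0];t=np.array(c['tvec']).ravel()
    d=R.T@np.linalg.inv(c['mtx'])@np.array([uv[0],uv[1],1.]);o=-R.T@t
    return o+d*(z-o[2])/d[2]
def proj(n,P):
    c=calibration(n);return cv2.projectPoints(np.atleast_2d(np.array(P,float)),np.array(c['rvec']),np.array(c['tvec']),c['mtx'],None)[0].reshape(-1,2)
def shot(n,f):
    im=camera(n)[:,:,::-1].copy();cv2.imwrite(f"pics/{f}.png",im);return im
def crop(im,x0,y0,x1,y1,s,f):
    cv2.imwrite(f"pics/{f}.png",cv2.resize(im[y0:y1,x0:x1],None,fx=s,fy=s,interpolation=cv2.INTER_CUBIC))
E
python3 - <<'E'
from h import *
t=cv2.imread('pics/top0.png');s=cv2.imread('pics/scene0.png')
crop(t,350,165,460,245,7,'c1');crop(t,200,195,300,265,8,'c2');crop(s,210,120,320,210,6,'c3')
E
```

```text
(no output)
```

View pics/c1.png

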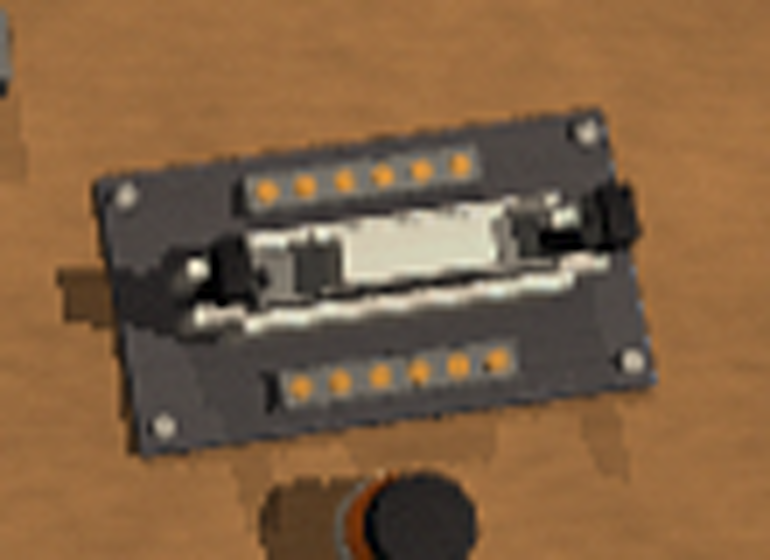

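View pics/c2.png

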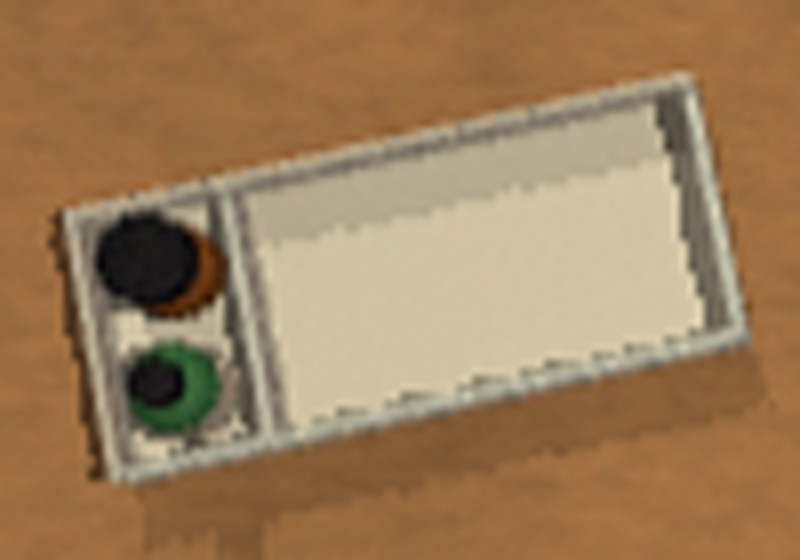

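View pics/c3.png

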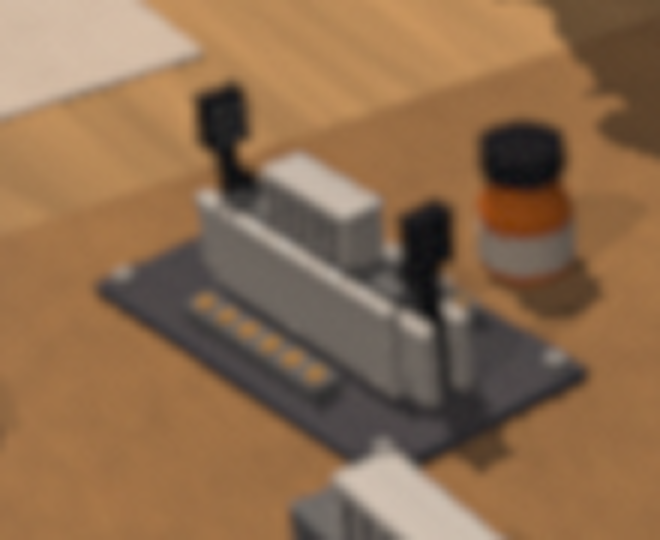

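The crops show the module standing in the dock between two black paddles (c1 ~(220,275) and (615,215)), with no second dock. The dock's base corners and the rack rim corners are clear. Next I fit both poses.

```bash
cat >> h.py <<'E'
def fit(local,world):
    L=np.array(local,float);W=np.array(world)[:,:2];lc=L.mean(0);wc=W.mean(0)
    A=(L-lc).T@(W-wc);a=np.arctan2(A[0,1]-A[1,0],A[0,0]+A[1,1])
    R=np.array([[np.cos(a),-np.sin(a)],[np.sin(a),np.cos(a)]]);t=wc-R@lc
    return a,t,np.linalg.norm((L@R.T+t)-W,axis=1)
E
python3 - <<'E'
from h import *
f=lambda p,o,s:((p[0]+.5)/s-.5+o[0],(p[1]+.5)/s-.5+o[1])
# local: image up=+x, left=+y
D=[ray('top',f(p,(350,165),7),.008) for p in [(97,180),(603,112),(655,380),(140,455)]]
a,t,r=fit([(.055,.1),(.055,-.1),(-.055,-.1),(-.055,.1)],D);print('dock',a,t,r)
R=[ray('top',f(p,(200,195),8),.026) for p in [(65,210),(690,75),(748,338),(112,480)]]
print(np.round(R,4),[np.linalg.norm(R[i]-R[(i+1)%4]) for i in range(4)])
# right end at local y=-79.5, x=+-45
L=np.linalg.norm(R[0]-R[1])
a2,t2,r2=fit([(.045,-.0795+L),(.045,-.0795),(-.045,-.0795),(-.045,-.0795+L)],R);print('rack',a2,t2,r2)
print('ink_c cap',ray('top',f((420,520),(350,165),7),.062))
c,s=np.cos(a),np.sin(a)
w=lambda x,y,z:(t[0]+c*x-s*y,t[1]+s*x+c*y,z)
P=[w(0,67,.016+.076),w(0,-67e-3,.092)]; P=[w(0,.067,.092),w(0,-.067,.092),w(0,0,.075),w(.01,.028,.075),w(.01,-.028,.075),w(-.01,-.028,.075),w(-.01,.028,.075)]
print('world',np.round(P,4));print((proj('top',P)-[350,165])*7);print((proj('scene',P)-[210,120])*6)
E
```

```text
dock 0.1408926149138959 [ 0.55302037 -0.20795045] [0.00186371 0.00203385 0.00259237 0.00114991]
[[0.5057 0.309  0.026 ]
 [0.551  0.105  0.026 ]
 [0.4644 0.0846 0.026 ]
 [0.4181 0.2889 0.026 ]] [np.float64(0.20893587679606965), np.float64(0.08899403833035052), np.float64(0.20952814781963827), np.float64(0.08982196687542607)]
rack 0.2219768754336916 [0.49029442 0.17252893] [0.00027651 0.00068198 0.00068988 0.00020887]
ink_c cap [ 0.45715757 -0.20846969  0.062     ]
world [[ 0.5436 -0.1416  0.092 ]
 [ 0.5624 -0.2743  0.092 ]
 [ 0.553  -0.208   0.075 ]
 [ 0.559  -0.1788  0.075 ]
 [ 0.5669 -0.2343  0.075 ]
 [ 0.5471 -0.2371  0.075 ]
 [ 0.5392 -0.1816  0.075 ]]
[[236.87970058 262.63990574]
 [613.37731014 210.78257319]
 [413.59294081 245.51681547]
 [331.42266113 228.93209537]
 [485.5936716  207.72116944]
 [495.97796029 262.14487726]
 [341.23595588 283.49947147]]
[[421.7400589  206.39255623]
 [219.98142247  89.34895876]
 [321.12426395 182.35344478]
 [343.84039584 216.43589708]
 [260.33840122 166.49843905]
 [299.21344679 149.47925719]
 [383.05147074 198.50615158]]
```

```bash
cat >> h.py <<'E'
from scipy.spatial.transform import Rotation as Ro
def delta(p,phi_deg):
    o=get_obs();R=Ro.from_quat(o['ee_rot']).as_matrix()
    d=R.T@(np.array(p)-o['position']);phi=np.degrees(np.arctan2(R[1,0],R[0,0]))
    tr=-((phi_deg-phi+180)%360-180)/180
    return np.round(d,4),round(tr,4)
def st():
    o=get_obs();R=Ro.from_quat(o['ee_rot']).as_matrix()
    print(round(float(o['clock']),2),np.round(o['position'],4),'phi',round(np.degrees(np.arctan2(R[1,0],R[0,0])),2),'tilt',np.round(R[:2,2],4),'F',np.round(o['ft_force'],1),'w',round(float(o['grip_width']),3),'j',np.round(o['joint_pos'],2))
DA,DT=0.14089,np.array([.5530,-.2080])
def dk(x,y,z): 
    c,s=np.cos(DA),np.sin(DA);return np.array([DT[0]+c*x-s*y,DT[1]+s*x+c*y,z])
E
python3 - <<'E'
from h import *
st();print(delta((.553,-.208,.30),98.07))
c=calibration('wrist');R=cv2.Rodrigues(c['rvec'])[0];o=get_obs();T=Ro.from_quat(o['ee_rot']).as_matrix()
print('cam in tool',T.T@(-R.T@c['tvec']-o['position']),'cam z in tool',T.T@R[2])
E
```

```text
0.15 [ 0.275  -0.5609  0.2307] phi 26.11 tilt [-0.0005  0.001 ] F [ 0.8 -0.4  0.5] w 1.002 j [ 1.09  0.33 -0.06  1.46  0.02  1.35 -0.09]
(array([ 0.405 , -0.1946, -0.0691]), np.float64(-0.3998))
cam in tool [ 0.0747083  -0.00090072 -0.14260329] cam z in tool [-0.28905229  0.00125374  0.95731249]
```

```bash
python3 -m handwheel '[{"jaw":85,"delta_pos":[0.405,-0.195,-0.069],"turn":-0.4},{"jaw":85,"delta_pos":[0.405,-0.195,-0.069],"turn":-0.4},{"jaw":85,"delta_pos":[0.405,-0.195,-0.069],"turn":-0.4},{"jaw":85,"delta_pos":[0.405,-0.195,-0.069],"turn":-0.4},{"jaw":85,"delta_pos":[0.405,-0.195,-0.069],"turn":-0.4},{"jaw":85,"delta_pos":[0.405,-0.195,-0.069],"turn":-0.4},{"jaw":85,"delta_pos":[0.405,-0.195,-0.069],"turn":-0.4},{"jaw":85,"delta_pos":[0.405,-0.195,-0.069],"turn":-0.4},{"jaw":85,"delta_pos":[0.405,-0.195,-0.069],"turn":-0.4},{"jaw":85,"delta_pos":[0.405,-0.195,-0.069],"turn":-0.4}]'
python3 - <<'E'
from h import *
st();print(delta((.553,-.208,.30),98.07))
E
```

```text
clock: 0.98
position: [0.5304, -0.2357, 0.2949]
ee_rot: [0.656, 0.755, -0.0, 0.0]
ft_force: [0.9, -1.5, 0.2]
grip_width: 0.996
0.98 [ 0.5304 -0.2357  0.2949] phi 98.07 tilt [-0.     -0.0002] F [ 0.9 -1.5  0.2] w 0.996 j [ 0.71  0.24 -0.45  1.46  0.1   1.46  0.4 ]
(array([ 0.0242,  0.0263, -0.0051]), np.float64(0.0))
```

```bash
python3 -m handwheel '[{"jaw":85,"delta_pos":[0.024,0.026,-0.005],"turn":0},{"jaw":85,"delta_pos":[0.024,0.026,-0.005],"turn":0},{"jaw":85,"delta_pos":[0.024,0.026,-0.005],"turn":0},{"jaw":85,"delta_pos":[0.024,0.026,-0.005],"turn":0}]'
python3 - <<'E'
from h import *
st();im=shot('wrist','w1')
ps=[dk(0,.067,.092),dk(0,-.067,.092)]+[dk(a*.01,b*.028,.075) for a,b in((1,1),(1,-1),(-1,-1),(-1,1))]+[dk(a*.055,b*.1,.008) for a,b in((1,1),(1,-1),(-1,-1),(-1,1))]
pr=proj('wrist',ps);print(np.round(pr))
E
```

```text
clock: 1.32
position: [0.5519, -0.2107, 0.2991]
ee_rot: [0.658, 0.753, -0.0, -0.0]
ft_force: [0.6, -0.7, 0.5]
grip_width: 0.996
1.32 [ 0.5519 -0.2107  0.2991] phi 97.7 tilt [-0.0009 -0.0002] F [ 0.6 -0.7  0.5] w 0.996 j [ 0.67  0.27 -0.47  1.43  0.12  1.48  0.34]
[[320. 118.]
 [321. 224.]
 [328. 150.]
 [328. 192.]
 [313. 192.]
 [313. 150.]
 [359.  93.]
 [355. 224.]
 [287. 224.]
 [282.  93.]]
```

View pics/w1.png

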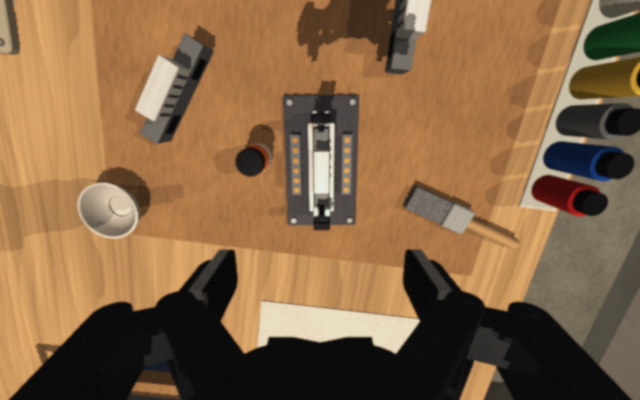

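```bash
python3 - <<'E'
from h import *
st()
im=cv2.imread('pics/w1.png')
for p in np.array([[320,118],[321,224],[328,150],[328,192],[313,192],[313,150],[359,93],[355,224],[287,224],[282,93]]): cv2.circle(im,tuple(int(v) for v in p),0,(0,0,255),-1)
crop(im,270,80,370,240,4,'w1c')
E
```

```text
1.37 [ 0.5515 -0.2114  0.2991] phi 97.63 tilt [-0.001  -0.0005] F [-1.2 -0.7  1. ] w 0.997 j [ 0.67  0.27 -0.47  1.43  0.12  1.48  0.34]
```

View pics/w1c.png

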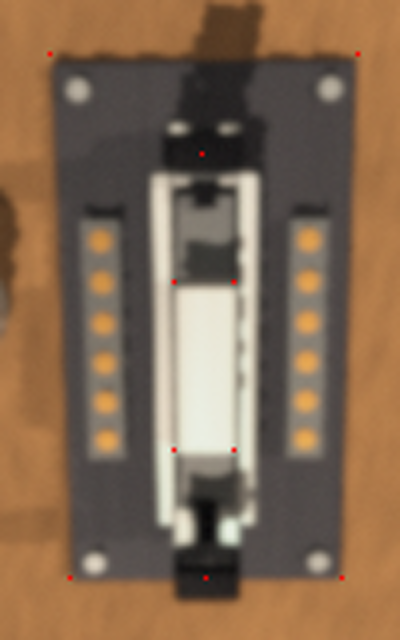

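```bash
sed -i 's/^DA,DT=.*/DA,DT=0.14089,np.array([.5535,-.2090])/' h.py; python3 - <<'E'
from h import *
st();print(delta(dk(0,.0445,.13),98.07))
E
```

```text
1.37 [ 0.5515 -0.2114  0.2991] phi 97.63 tilt [-0.001  -0.0005] F [-1.2 -0.7  1. ] w 0.997 j [ 0.67  0.27 -0.47  1.43  0.12  1.48  0.34]
(array([0.0467, 0.0021, 0.1691]), np.float64(-0.0025))
```

```bash
python3 -m handwheel '[{"jaw":0,"delta_pos":[0.047,0.002,0.05],"turn":-0.0025},{"jaw":0,"delta_pos":[0.047,0.002,0.08],"turn":-0.0025},{"jaw":0,"delta_pos":[0.047,0.002,0.11],"turn":-0.0025},{"jaw":0,"delta_pos":[0.047,0.002,0.14],"turn":-0.0025},{"jaw":0,"delta_pos":[0.047,0.002,0.169],"turn":-0.0025},{"jaw":0,"delta_pos":[0.047,0.002,0.169],"turn":-0.0025},{"jaw":0,"delta_pos":[0.047,0.002,0.169],"turn":-0.0025},{"jaw":0,"delta_pos":[0.047,0.002,0.169],"turn":-0.0025}]'
python3 - <<'E'
from h import *
shot('wrist','w2');s=shot('scene','s2');st();crop(s,200,60,340,210,4,'s2c');print(delta(dk(0,.0445,.13),98.07))
E
```

```text
clock: 2.03
position: [0.5485, -0.1644, 0.1324]
ee_rot: [0.655, 0.755, 0.0, 0.001]
ft_force: [0.8, -0.3, -0.0]
grip_width: 0.004
2.13 [ 0.549  -0.1641  0.1329] phi 98.13 tilt [ 0.0033 -0.0013] F [0.4 0.  0. ] w -0.003 j [ 0.62  0.33 -0.49  1.71  0.17  1.14  0.23]
(array([-0.0006, -0.0019,  0.0029]), np.float64(0.0003))
```

View pics/w2.png

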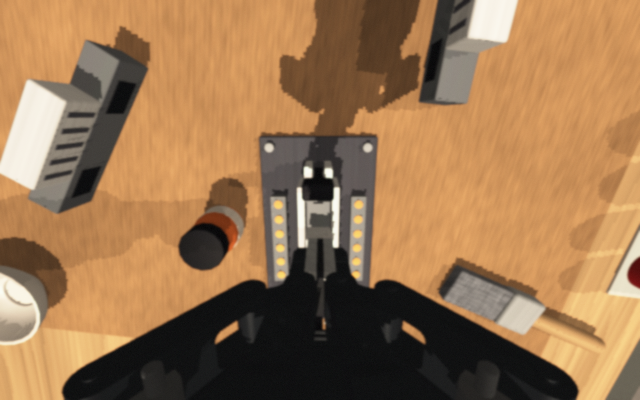

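View pics/s2c.png

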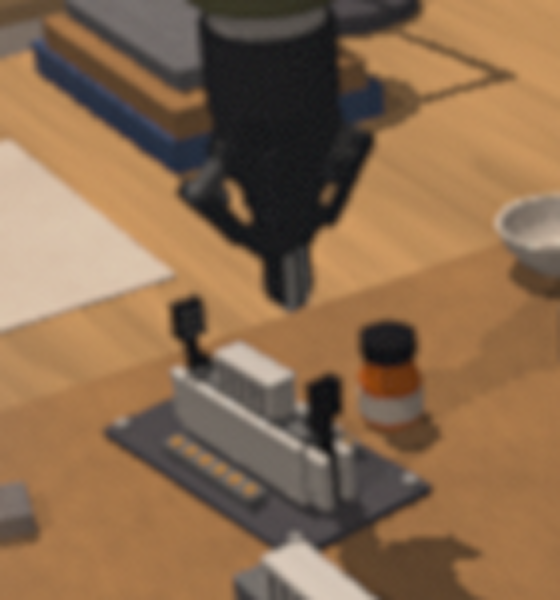

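```bash
python3 - <<'E'
from h import *
print(proj('wrist',[dk(a,.067+b,.092) for a in(-.011,.011) for b in(-.006,.006)]), proj('wrist',[dk(0,0.067,.092)]))
im=cv2.imread('pics/w2.png');crop(im,280,140,360,270,5,'w2c')
st();print(delta(dk(0,.0455,.080),98.07))
E
```

```text
[[299.27089559 205.00937554]
 [298.91960809 187.77016124]
 [331.8645123  205.02683621]
 [332.11599153 187.7947386 ]] [[315.54619234 196.47923377]]
2.13 [ 0.549  -0.1641  0.1329] phi 98.13 tilt [ 0.0033 -0.0013] F [0.4 0.  0. ] w -0.003 j [ 0.62  0.33 -0.49  1.71  0.17  1.14  0.23]
(array([ 0.0005, -0.002 ,  0.0529]), np.float64(0.0003))
```

View pics/w2c.png

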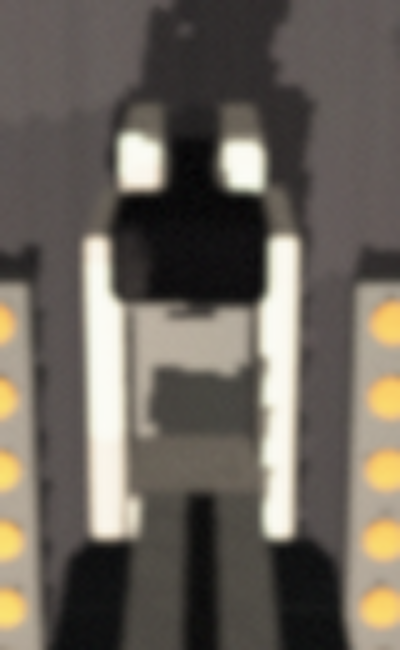

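```bash
python3 - <<'E'
from h import *
print(np.round(proj('wrist',[dk(-.055,.1,.008),dk(.055,.1,.008),dk(-.01,.028,.075),dk(.01,.028,.075),dk(-.01,.028,.05),dk(.01,.028,.05),dk(-.0175,.0575,.048),dk(.0175,.0575,.048),dk(-.01,.055,.05)]),1))
im=cv2.imread('pics/w2.png');crop(im,250,120,390,200,5,'w2d')
E
```

```text
[[256.4 136.3]
 [376.4 136.5]
 [302.9 239.2]
 [329.  239.2]
 [304.5 226.8]
 [328.  226.8]
 [295.  192.7]
 [337.4 192.7]
 [304.  196.3]]
```

View pics/w2d.png

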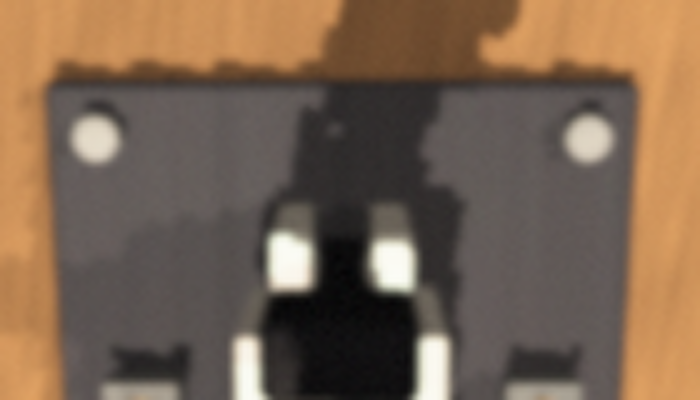

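```bash
sed -i 's/^DA,DT=.*/DA,DT=0.14089,np.array([.5547,-.2088])/' h.py; python3 - <<'E'
from h import *
st();print(delta(dk(0,.0455,.080),98.07))
E
```

```text
2.13 [ 0.549  -0.1641  0.1329] phi 98.13 tilt [ 0.0033 -0.0013] F [0.4 0.  0. ] w -0.003 j [ 0.62  0.33 -0.49  1.71  0.17  1.14  0.23]
(array([ 0.0005, -0.0008,  0.0529]), np.float64(0.0003))
```

```bash
python3 -m handwheel '[{"jaw":0,"delta_pos":[0.0005,-0.001,0.025],"turn":0},{"jaw":0,"delta_pos":[0.0005,-0.001,0.04],"turn":0},{"jaw":0,"delta_pos":[0.0005,-0.001,0.053],"turn":0},{"jaw":0,"delta_pos":[0.0005,-0.001,0.053],"turn":0},{"jaw":0,"delta_pos":[0.0005,-0.001,0.053],"turn":0}]'
python3 - <<'E'
from h import *
st();print(delta(dk(0,.0455,.080),98.07))
E
```

```text
clock: 2.55
position: [0.5471, -0.1631, 0.0781]
ee_rot: [0.655, 0.756, 0.0, 0.0]
ft_force: [0.5, -0.2, 0.2]
grip_width: 0.0
2.55 [ 0.5471 -0.1631  0.0781] phi 98.18 tilt [ 0.0003 -0.0001] F [ 0.5 -0.2  0.2] w 0.0 j [ 0.6   0.39 -0.47  1.76  0.2   1.04  0.2 ]
(array([-0.0008,  0.0011, -0.0019]), np.float64(0.0006))
```

```bash
python3 -m handwheel '[{"jaw":0,"delta_pos":[0.011,0.001,-0.001],"turn":0},{"jaw":0,"delta_pos":[0.022,0.001,-0.001],"turn":0},{"jaw":0,"delta_pos":[0.032,0.001,0.0],"turn":0},{"jaw":0,"delta_pos":[0.041,0.001,0.004],"turn":0},{"jaw":0,"delta_pos":[0.048,0.001,0.008],"turn":0},{"jaw":0,"delta_pos":[0.053,0.001,0.012],"turn":0},{"jaw":0,"delta_pos":[0.057,0.001,0.0155],"turn":0},{"jaw":0,"delta_pos":[0.060,0.001,0.018],"turn":0},{"jaw":0,"delta_pos":[0.063,0.001,0.018],"turn":0},{"jaw":0,"delta_pos":[0.063,0.001,0.018],"turn":0}]'
python3 - <<'E'
from h import *
s=shot('scene','s3');shot('wrist','w3');st();crop(s,200,60,340,210,4,'s3c');print(delta(dk(0,.108,.060),98.07))
E
```

```text
clock: 3.38
position: [0.5388, -0.1011, 0.0593]
ee_rot: [0.655, 0.756, -0.0, 0.0]
ft_force: [-0.3, -2.1, 1.1]
grip_width: 0.003
3.48 [ 0.5387 -0.101   0.0594] phi 98.15 tilt [-0.0002 -0.0004] F [ 2.4 -2.2  0.5] w 0.001 j [ 0.53  0.38 -0.5   1.83  0.21  0.99  0.08]
(array([-0.001 ,  0.0007, -0.0006]), np.float64(0.0004))
```

View pics/s3c.png

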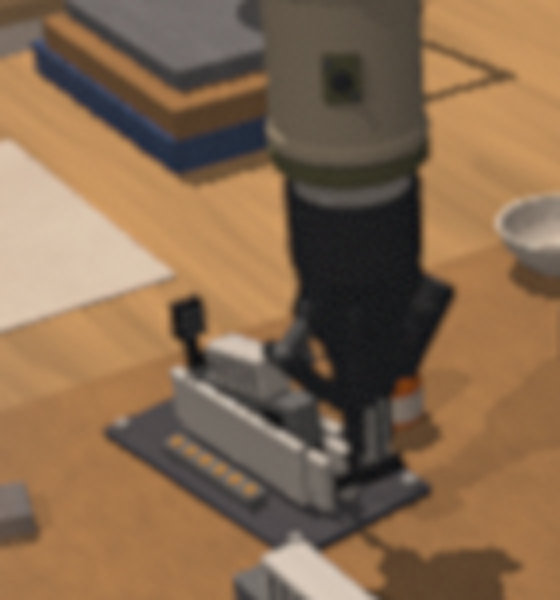

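View pics/w3.png

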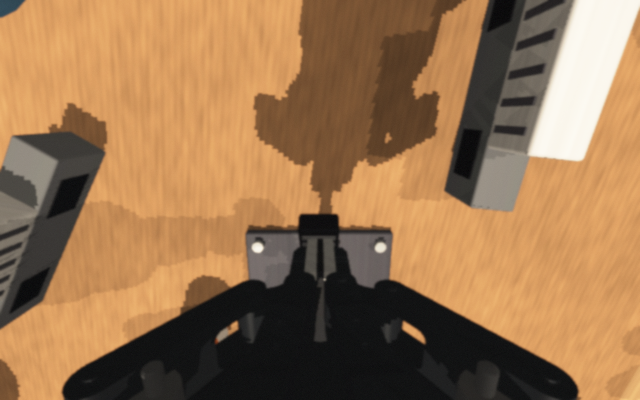

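```bash
python3 -m handwheel '[{"jaw":0,"delta_pos":[0.002,0,0.001],"turn":0},{"jaw":0,"delta_pos":[0.004,0,0.002],"turn":0},{"jaw":0,"delta_pos":[0.004,0,0.002],"turn":0}]'
```

```text
clock: 3.73
position: [0.5389, -0.1004, 0.0588]
ee_rot: [0.656, 0.755, -0.001, 0.002]
ft_force: [-1.7, -13.3, 11.1]
grip_width: 0.001
```

```bash
python3 -m handwheel '[{"jaw":0,"delta_pos":[-0.006,0,-0.012],"turn":0},{"jaw":0,"delta_pos":[-0.006,0,-0.045],"turn":0},{"jaw":0,"delta_pos":[-0.015,0,-0.075],"turn":0},{"jaw":0,"delta_pos":[-0.05,0,-0.075],"turn":0},{"jaw":0,"delta_pos":[-0.09,0,-0.075],"turn":0},{"jaw":0,"delta_pos":[-0.13,0,-0.075],"turn":0},{"jaw":0,"delta_pos":[-0.158,0,-0.075],"turn":0},{"jaw":0,"delta_pos":[-0.158,0,-0.075],"turn":0},{"jaw":0,"delta_pos":[-0.158,0,-0.075],"turn":0}]'
python3 - <<'E'
from h import *
s=shot('scene','s4');w=shot('wrist','w4');st();crop(s,200,60,340,210,4,'s4c');print(delta(dk(0,-.0455,.080),98.07))
print(np.round(proj('wrist',[dk(-.055,.1,.008),dk(.055,.1,.008)]),1))
E
```

```text
clock: 4.48
position: [0.5601, -0.2543, 0.132]
ee_rot: [0.656, 0.755, 0.0, -0.001]
ft_force: [0.1, -0.0, 0.6]
grip_width: -0.002
4.58 [ 0.5608 -0.2513  0.1323] phi 98.26 tilt [-0.0004  0.0015] F [-0.4  0.4  0.8] w -0.0 j [ 0.69  0.42 -0.43  1.59  0.18  1.18  0.36]
(array([-0.0026, -0.0001,  0.0523]), np.float64(0.001))
[[252.9  27.8]
 [385.9  28.4]]
```

View pics/s4c.png

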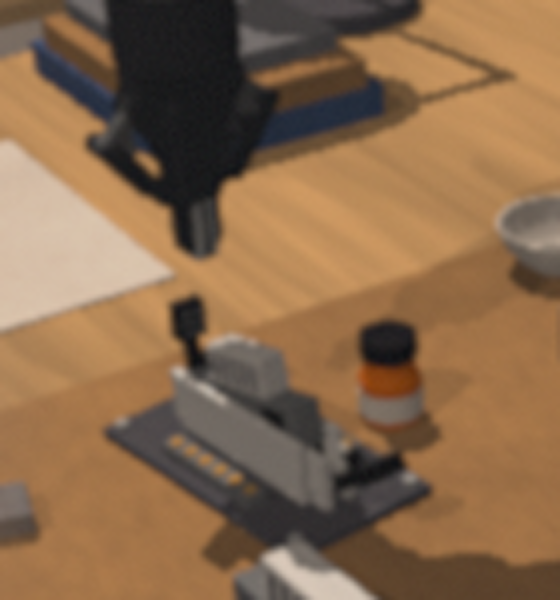

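View pics/w4.png

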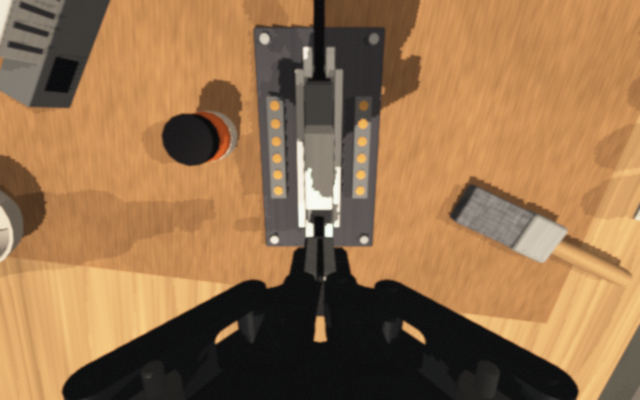

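```bash
python3 -m handwheel '[{"jaw":0,"delta_pos":[0,0,0],"turn":0},{"jaw":0,"delta_pos":[0,0,0],"turn":0}]'
python3 - <<'E'
from h import *
st();print(delta(dk(0,-.048,.086),98.07))
w=shot('wrist','w5');crop(w,270,40,370,260,2.7,'w5c')
r=proj('wrist',[dk(-.055,-.1,.008),dk(.055,-.1,.008),dk(-.011,-.061,.092),dk(.011,-.061,.092),dk(0,-.073,.092)]);print(r,(r-[270,40])*2.7)
E
```

```text
clock: 4.75
position: [0.561, -0.2513, 0.1327]
ee_rot: [0.654, 0.756, 0.0, -0.0]
ft_force: [0.7, 0.4, 0.8]
grip_width: -0.006
4.75 [ 0.561  -0.2513  0.1327] phi 98.31 tilt [0.     0.0004] F [0.7 0.4 0.8] w -0.006 j [ 0.69  0.42 -0.43  1.59  0.18  1.18  0.36]
(array([-0.005 , -0.0002,  0.0467]), np.float64(0.0013))
[[265.12005648 247.20937552]
 [371.91029376 247.61293816]
 [302.68848385 250.30774859]
 [333.73043355 250.4246173 ]
 [318.16679108 265.45496271]] [[-13.17584752 559.46531391]
 [275.15779314 560.55493302]
 [ 88.2589064  567.83092119]
 [172.07217059 568.14646671]
 [130.05033592 608.72839931]]
```

View pics/w5c.png

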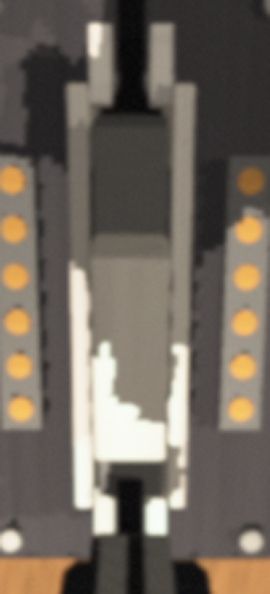

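```bash
python3 - <<'E'
from h import *
p=ray('wrist',(318,210.4),.0785);c,s=np.cos(DA),np.sin(DA);d=p[:2]-DT;print(c*d[0]+s*d[1],-s*d[0]+c*d[1])
st()
E
```

```text
-0.00028918405225701865 -0.03569687157503974
4.8 [ 0.561  -0.2516  0.1327] phi 98.29 tilt [0.0001 0.0002] F [-0.5  0.2  0.6] w -0.002 j [ 0.69  0.42 -0.43  1.59  0.18  1.18  0.36]
```

```bash
python3 -m handwheel '[{"jaw":0,"delta_pos":[-0.0055,0,0.015],"turn":0.001},{"jaw":0,"delta_pos":[-0.0055,0,0.025],"turn":0.001},{"jaw":0,"delta_pos":[-0.0055,0,0.035],"turn":0.001},{"jaw":0,"delta_pos":[-0.0055,0,0.045],"turn":0.001},{"jaw":0,"delta_pos":[-0.0055,0,0.045],"turn":0.001}]'
python3 - <<'E'
from h import *
st();print(delta(dk(0,-.0485,.086),98.07))
E
```

```text
clock: 5.22
position: [0.5601, -0.2576, 0.0845]
ee_rot: [0.656, 0.755, -0.001, -0.002]
ft_force: [0.0, -0.3, -0.6]
grip_width: -0.001
5.22 [ 0.5601 -0.2576  0.0845] phi 98.02 tilt [-0.0037  0.0019] F [ 0.  -0.3 -0.6] w -0.001 j [ 0.69  0.47 -0.42  1.63  0.21  1.09  0.35]
(array([ 0.0006,  0.0015, -0.0015]), np.float64(-0.0003))
```

```bash
python3 -m handwheel '[{"jaw":0,"delta_pos":[-0.011,0.001,0.0],"turn":0},{"jaw":0,"delta_pos":[-0.021,0.001,0.001],"turn":0},{"jaw":0,"delta_pos":[-0.031,0.001,0.004],"turn":0},{"jaw":0,"delta_pos":[-0.040,0.001,0.008],"turn":0},{"jaw":0,"delta_pos":[-0.046,0.001,0.0125],"turn":0},{"jaw":0,"delta_pos":[-0.052,0.001,0.017],"turn":0},{"jaw":0,"delta_pos":[-0.056,0.001,0.020],"turn":0},{"jaw":0,"delta_pos":[-0.060,0.001,0.024],"turn":0},{"jaw":0,"delta_pos":[-0.063,0.001,0.025],"turn":0},{"jaw":0,"delta_pos":[-0.063,0.001,0.025],"turn":0}]'
python3 - <<'E'
from h import *
s=shot('scene','s6');st();crop(s,200,60,340,210,4,'s6c');print(delta(dk(0,-.109,.060),98.07))
E
```

```text
clock: 6.05
position: [0.5711, -0.3206, 0.0619]
ee_rot: [0.656, 0.755, 0.0, -0.0]
ft_force: [-0.1, 0.3, -0.2]
grip_width: 0.001
6.1 [ 0.571  -0.3206  0.0621] phi 98.01 tilt [-0.0008  0.0003] F [-0.7 -0.2 -0.3] w 0.002 j [ 0.73  0.56 -0.39  1.54  0.23  1.09  0.43]
(array([ 0.0039, -0.0004,  0.0021]), np.float64(-0.0004))
```

View pics/s6c.png

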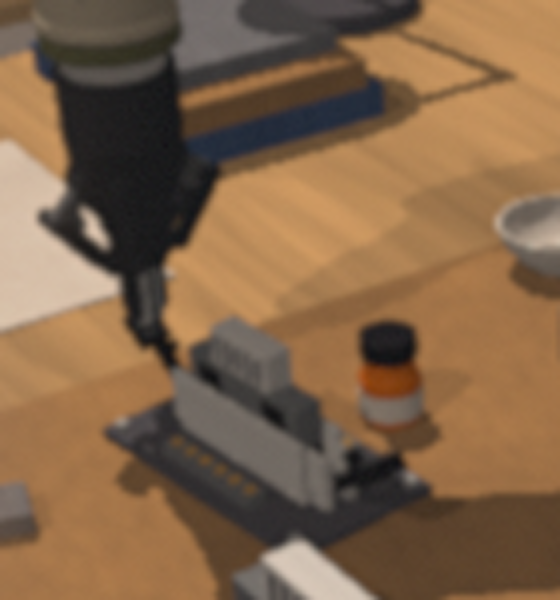

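```bash
python3 -m handwheel '[{"jaw":0,"delta_pos":[0,0,0.003],"turn":0},{"jaw":0,"delta_pos":[-0.001,0,0.005],"turn":0},{"jaw":0,"delta_pos":[-0.002,0,0.006],"turn":0},{"jaw":0,"delta_pos":[-0.002,0,0.006],"turn":0}]'
python3 - <<'E'
from h import *
st()
E
```

```text
clock: 6.43
position: [0.572, -0.3216, 0.0602]
ee_rot: [0.656, 0.755, 0.0, 0.0]
ft_force: [-14.1, 9.2, 31.4]
grip_width: 0.003
6.43 [ 0.572  -0.3216  0.0602] phi 98.05 tilt [ 0.0003 -0.0003] F [-14.1   9.2  31.4] w 0.003 j [ 0.73  0.57 -0.39  1.53  0.23  1.09  0.43]
```

Both levers push back firmly, so both are at their stops. I'm backing off and opening above the module to look.

```bash
python3 -m handwheel '[{"jaw":0,"delta_pos":[0.003,0,-0.010],"turn":0},{"jaw":0,"delta_pos":[0.006,0,-0.045],"turn":0},{"jaw":40,"delta_pos":[0.015,0,-0.085],"turn":0},{"jaw":85,"delta_pos":[0.055,0,-0.11],"turn":0},{"jaw":85,"delta_pos":[0.09,0,-0.12],"turn":0},{"jaw":85,"delta_pos":[0.114,0,-0.13],"turn":0},{"jaw":85,"delta_pos":[0.114,0,-0.13],"turn":0},{"jaw":85,"delta_pos":[0.114,0,-0.13],"turn":0},{"jaw":85,"delta_pos":[0.114,0,-0.13],"turn":0}]'
python3 - <<'E'
from h import *
s=shot('scene','s7');w=shot('wrist','w7');t=shot('top','t7');st();crop(s,200,60,340,210,4,'s7c');crop(w,270,40,370,260,2.7,'w7c')
zt=.020+.017+.055
r=proj('wrist',[dk(a,b,zt) for a,b in((-.01,.028),(.01,.028),(.01,-.028),(-.01,-.028))]);print(r,(r-[270,40])*2.7)
print(delta(dk(0,0,.062),98.07))
E
```

```text
clock: 7.18
position: [0.5553, -0.2105, 0.1863]
ee_rot: [0.656, 0.755, -0.001, 0.0]
ft_force: [0.2, -1.4, -0.2]
grip_width: 0.978
7.33 [ 0.5552 -0.2109  0.1857] phi 97.9 tilt [-0.0013  0.0001] F [ 0.2 -0.3 -0.6] w 0.995 j [ 0.66  0.33 -0.46  1.59  0.15  1.26  0.31]
[[306.64867882 169.69566355]
 [330.5172753  169.64139744]
 [329.99346839 231.50869182]
 [307.64080325 231.55044395]] [[ 98.95143281 350.1782916 ]
 [163.39664331 350.03177308]
 [161.98236466 517.07346792]
 [101.63016878 517.18619867]]
(array([ 0.0021, -0.    ,  0.1237]), np.float64(-0.001))
```

View pics/s7c.png

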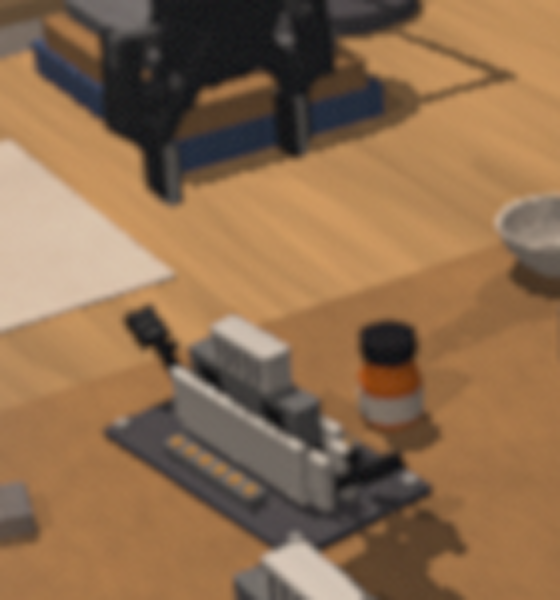

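View pics/w7c.png

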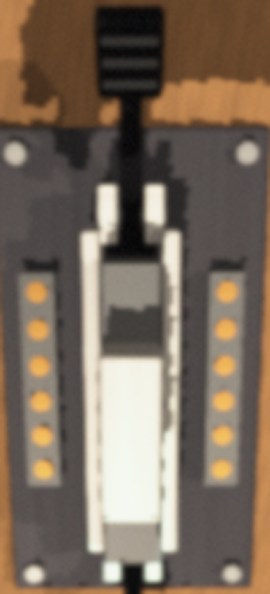

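```bash
python3 - <<'E'
from h import *
for th in(.8,.88,.95):
  r=proj('scene',[dk(0,s*(.067+.063*np.sin(th)),.016+.063*np.cos(th)) for s in(1,-1)]);print(th,np.round((r-[200,60])*4,0).tolist())
print(delta(dk(0,-.0015,.063),98.07))
E
```

```text
0.8 [[370.0, 454.0], [148.0, 320.0]]
0.88 [[374.0, 461.0], [146.0, 323.0]]
0.95 [[378.0, 468.0], [144.0, 326.0]]
(array([0.0006, 0.    , 0.1227]), np.float64(-0.001))
```

```bash
python3 -m handwheel '[{"jaw":85,"delta_pos":[0.0005,0,0.035],"turn":-0.001},{"jaw":85,"delta_pos":[0.0005,0,0.07],"turn":-0.001},{"jaw":70,"delta_pos":[0.0005,0,0.095],"turn":-0.001},{"jaw":60,"delta_pos":[0.0005,0,0.113],"turn":-0.001},{"jaw":50,"delta_pos":[0.0005,0,0.121],"turn":-0.001},{"jaw":50,"delta_pos":[0.0005,0,0.121],"turn":-0.001},{"jaw":50,"delta_pos":[0.0005,0,0.121],"turn":-0.001}]' 40
python3 - <<'E'
from h import *
st();print(delta(dk(0,-.0015,.063),98.07));w=shot('wrist','w8');s=shot('scene','s8');crop(s,200,60,340,210,4,'s8c')
E
```

```text
clock: 7.92
position: [0.5559, -0.2096, 0.0659]
ee_rot: [0.655, 0.756, 0.0, -0.0]
ft_force: [0.6, 0.9, 1.2]
grip_width: 0.582
7.92 [ 0.5559 -0.2096  0.0659] phi 98.15 tilt [0.0001 0.0001] F [0.6 0.9 1.2] w 0.582 j [ 0.64  0.45 -0.44  1.7   0.22  1.04  0.27]
(array([-0.0006, -0.001 ,  0.0029]), np.float64(0.0005))
```

View pics/w8.png

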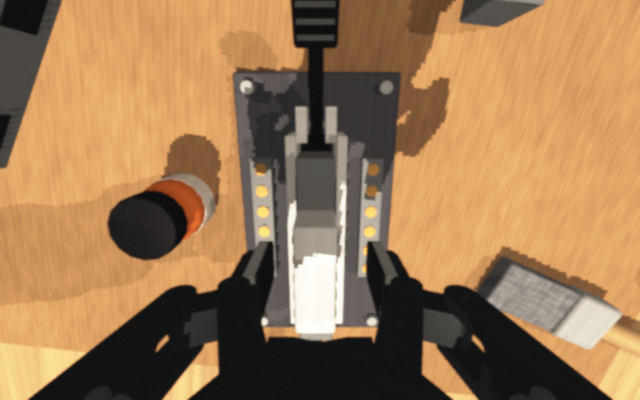

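View pics/s8c.png

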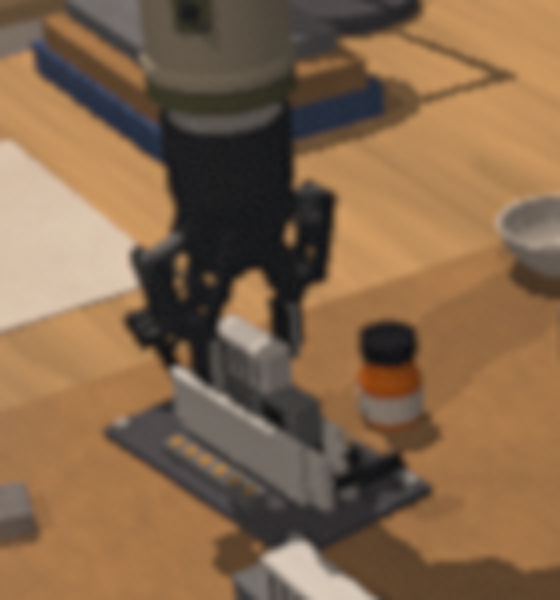

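```bash
python3 -m handwheel '[{"jaw":40,"delta_pos":[-0.0005,-0.001,0.002],"turn":0},{"jaw":30,"delta_pos":[-0.0005,-0.001,0.002],"turn":0},{"jaw":24,"delta_pos":[-0.0005,-0.001,0.002],"turn":0},{"jaw":14,"delta_pos":[-0.0005,-0.001,0.002],"turn":0},{"jaw":10,"delta_pos":[-0.0005,-0.001,0.002],"turn":0},{"jaw":10,"delta_pos":[-0.0005,-0.001,0.002],"turn":0},{"jaw":10,"delta_pos":[-0.0005,-0.001,0.002],"turn":0}]' 40
python3 - <<'E'
from h import *
st()
E
```

```text
clock: 8.6
position: [0.5549, -0.21, 0.0639]
ee_rot: [0.655, 0.756, 0.0, 0.0]
ft_force: [-1.0, -0.8, 4.1]
grip_width: 0.228
8.6 [ 0.5549 -0.21    0.0639] phi 98.18 tilt [ 0.0005 -0.0004] F [-1.  -0.8  4.1] w 0.228 j [ 0.64  0.45 -0.44  1.71  0.22  1.03  0.27]
```

```bash
python3 -m handwheel '[{"jaw":10,"delta_pos":[0,0,-0.01],"turn":0},{"jaw":10,"delta_pos":[0,0,-0.025],"turn":0},{"jaw":10,"delta_pos":[0,0,-0.04],"turn":0},{"jaw":10,"delta_pos":[0,0,-0.06],"turn":0},{"jaw":10,"delta_pos":[0,0,-0.08],"turn":0},{"jaw":10,"delta_pos":[0,0,-0.10],"turn":0},{"jaw":10,"delta_pos":[0,0,-0.12],"turn":0},{"jaw":10,"delta_pos":[0,0,-0.12],"turn":0},{"jaw":10,"delta_pos":[0,0,-0.12],"turn":0}]' 40
python3 - <<'E'
from h import *
s=shot('scene','s9');w=shot('wrist','w9');st();crop(s,200,30,340,210,3.3,'s9c')
print(delta((.4903,.1725,.18),90+np.degrees(.22198)))
E
```

```text
clock: 9.35
position: [0.5551, -0.2098, 0.1843]
ee_rot: [0.655, 0.756, 0.0, 0.001]
ft_force: [0.3, -0.3, -2.4]
grip_width: 0.227
9.45 [ 0.554  -0.2096  0.1822] phi 98.19 tilt [-0.0018  0.0006] F [ 0.4 -0.3 -2.9] w 0.224 j [ 0.66  0.33 -0.47  1.6   0.15  1.25  0.32]
(array([ 0.3873, -0.0086,  0.0026]), np.float64(-0.0252))
```

View pics/s9c.png

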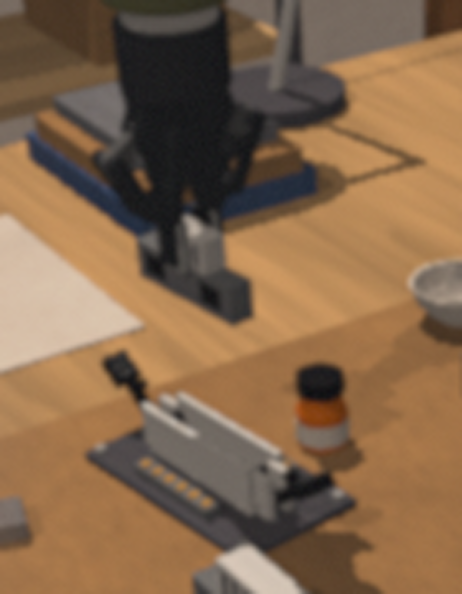

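View pics/w9.png

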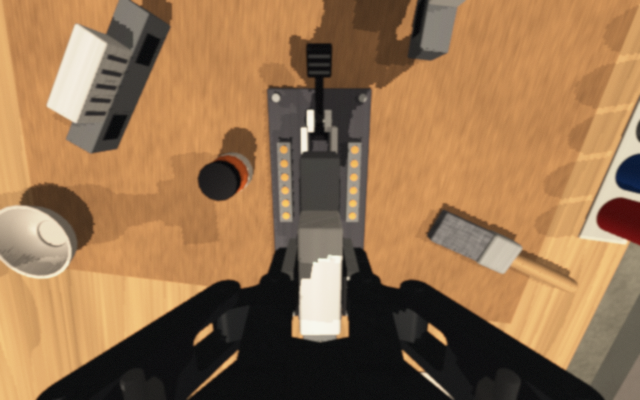

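```bash
python3 -m handwheel '[{"jaw":10,"delta_pos":[0.015,0,0],"turn":0},{"jaw":10,"delta_pos":[0.045,-0.001,0],"turn":0},{"jaw":10,"delta_pos":[0.08,-0.002,0],"turn":-0.005},{"jaw":10,"delta_pos":[0.12,-0.003,0],"turn":-0.01},{"jaw":10,"delta_pos":[0.16,-0.004,0],"turn":-0.015},{"jaw":10,"delta_pos":[0.20,-0.005,0],"turn":-0.02},{"jaw":10,"delta_pos":[0.24,-0.006,0],"turn":-0.025},{"jaw":10,"delta_pos":[0.28,-0.008,0],"turn":-0.025},{"jaw":10,"delta_pos":[0.315,-0.0086,0],"turn":-0.025},{"jaw":10,"delta_pos":[0.34,-0.0086,0],"turn":-0.025}]' 40
python3 - <<'E'
from h import *
st();print(delta((.4903,.1725,.15),90+np.degrees(.22198)))
E
```

```text
clock: 10.28
position: [0.4956, 0.1295, 0.1826]
ee_rot: [0.623, 0.782, -0.0, -0.001]
ft_force: [1.0, 0.1, -3.0]
grip_width: 0.229
10.28 [0.4956 0.1295 0.1826] phi 102.9 tilt [-0.0016  0.0004] F [ 1.   0.1 -3. ] w 0.229 j [ 0.3   0.18 -0.71  1.79  0.13  1.22 -0.22]
(array([0.0431, 0.0045, 0.0326]), np.float64(0.001))
```

```bash
python3 -m handwheel '[{"jaw":10,"delta_pos":[0.02,0.004,0.005],"turn":0.001},{"jaw":10,"delta_pos":[0.035,0.004,0.02],"turn":0.001},{"jaw":10,"delta_pos":[0.043,0.0045,0.032],"turn":0.001},{"jaw":10,"delta_pos":[0.043,0.0045,0.032],"turn":0.001},{"jaw":10,"delta_pos":[0.043,0.0045,0.032],"turn":0.001},{"jaw":10,"delta_pos":[0.043,0.0045,0.032],"turn":0.001}]' 40
python3 - <<'E'
from h import *
w=shot('wrist','w10');t=shot('top','t10');s=shot('scene','s10');st();print(delta((.4903,.1725,.15),90+np.degrees(.22198)))
c,q=np.cos(.22198),np.sin(.22198);rk=lambda x,y,z:(.4903+c*x-q*y,.1725+q*x+c*y,z)
print(np.round(proj('wrist',[rk(a,b,.026) for a,b in((.041,.0755),(.041,-.0755),(-.041,-.0755),(-.041,.0755))])))
crop(s,320,90,480,310,2.7,'s10c')
E
```

```text
clock: 10.78
position: [0.4928, 0.1677, 0.1516]
ee_rot: [0.626, 0.78, -0.0, -0.0]
ft_force: [0.8, 0.4, -1.8]
grip_width: 0.224
10.93 [0.4933 0.1677 0.1521] phi 102.42 tilt [ 0.0009 -0.0002] F [ 0.   0.2 -2.6] w 0.224 j [ 0.23  0.24 -0.73  1.81  0.17  1.16 -0.33]
(array([ 0.0054, -0.0019,  0.0021]), np.float64(-0.0016))
[[362. 107.]
 [356. 258.]
 [278. 259.]
 [270. 107.]]
```

View pics/w10.png

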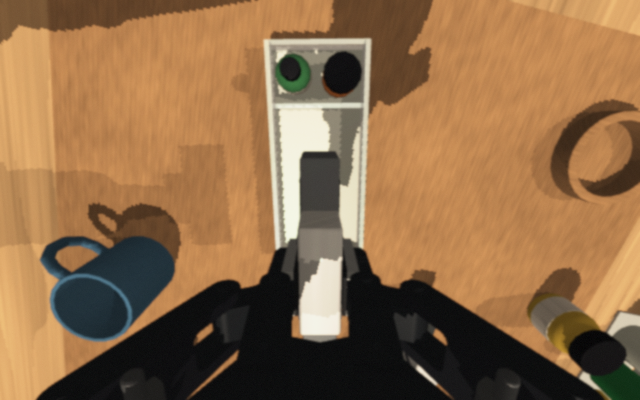

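View pics/s10c.png

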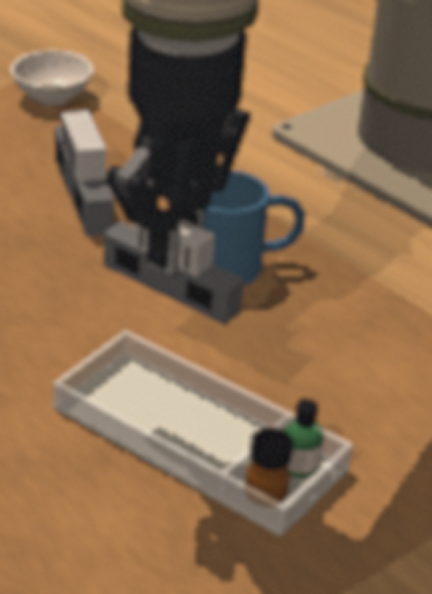

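```bash
python3 -m handwheel '[{"jaw":10,"delta_pos":[0.004,0,0.015],"turn":-0.0015},{"jaw":10,"delta_pos":[0.004,0,0.035],"turn":-0.0015},{"jaw":10,"delta_pos":[0.004,0,0.055],"turn":-0.0015},{"jaw":10,"delta_pos":[0.004,0,0.075],"turn":-0.0015},{"jaw":10,"delta_pos":[0.004,0,0.09],"turn":-0.0015},{"jaw":10,"delta_pos":[0.004,0,0.10],"turn":-0.0015},{"jaw":10,"delta_pos":[0.004,0,0.108],"turn":-0.0015},{"jaw":10,"delta_pos":[0.004,0,0.108],"turn":-0.0015},{"jaw":10,"delta_pos":[0.004,0,0.108],"turn":-0.0015}]' 40
python3 - <<'E'
from h import *
w=shot('wrist','w11');s=shot('scene','s11');st();crop(s,320,90,480,310,2.7,'s11c')
E
```

```text
clock: 11.68
position: [0.4922, 0.1723, 0.0439]
ee_rot: [0.624, 0.781, 0.0, 0.0]
ft_force: [0.1, 0.7, -2.1]
grip_width: 0.227
11.78 [0.4926 0.1725 0.0445] phi 102.77 tilt [0.0016 0.0003] F [ 0.5  0.4 -2.3] w 0.226 j [ 0.17  0.38 -0.69  1.9   0.3   0.96 -0.43]
```

View pics/w11.png

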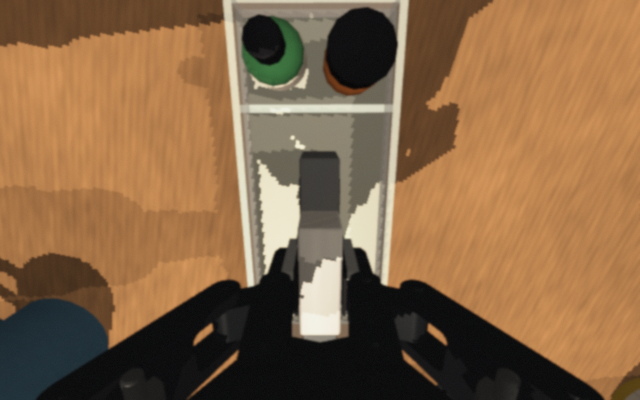

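View pics/s11c.png

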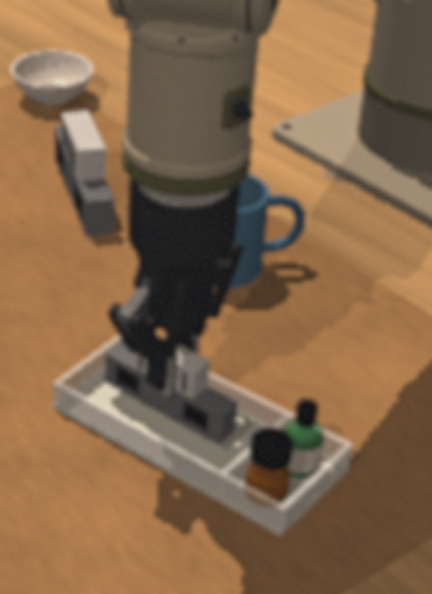

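```bash
python3 -m handwheel '[{"jaw":10,"delta_pos":[0,0,0.002],"turn":0},{"jaw":10,"delta_pos":[0,0,0.004],"turn":0},{"jaw":10,"delta_pos":[0,0,0.006],"turn":0},{"jaw":10,"delta_pos":[0,0,0.008],"turn":0},{"jaw":10,"delta_pos":[0,0,0.009],"turn":0},{"jaw":10,"delta_pos":[0,0,0.010],"turn":0},{"jaw":10,"delta_pos":[0,0,0.010],"turn":0},{"jaw":10,"delta_pos":[0,0,0.010],"turn":0}]' 40
python3 -c "
from h import *
st()"
```

```text
clock: 12.45
position: [0.4919, 0.1724, 0.0335]
ee_rot: [0.624, 0.781, -0.0, -0.0]
ft_force: [0.2, 0.4, -2.6]
grip_width: 0.227
12.45 [0.4919 0.1724 0.0335] phi 102.78 tilt [-0. -0.] F [ 0.2  0.4 -2.6] w 0.227 j [ 0.16  0.4  -0.68  1.91  0.31  0.94 -0.44]
```

```bash
python3 -m handwheel '[{"jaw":10,"delta_pos":[0,0,0.0005],"turn":0},{"jaw":10,"delta_pos":[0,0,0.001],"turn":0},{"jaw":10,"delta_pos":[0,0,0.0015],"turn":0},{"jaw":10,"delta_pos":[0,0,0.0015],"turn":0}]' 40
python3 -c "
from h import *
st()"
```

```text
clock: 12.78
position: [0.4919, 0.1723, 0.0319]
ee_rot: [0.624, 0.781, -0.0, 0.0]
ft_force: [0.2, -0.4, -2.8]
grip_width: 0.224
12.78 [0.4919 0.1723 0.0319] phi 102.78 tilt [-0.     -0.0001] F [ 0.2 -0.4 -2.8] w 0.224 j [ 0.16  0.4  -0.68  1.91  0.31  0.94 -0.44]
```

```bash
python3 -m handwheel '[{"jaw":10,"delta_pos":[0,0,0.0005],"turn":0},{"jaw":10,"delta_pos":[0,0,0.001],"turn":0},{"jaw":10,"delta_pos":[0,0,0.0015],"turn":0},{"jaw":10,"delta_pos":[0,0,0.0015],"turn":0}]' 40
python3 -c "
from h import *
st()"
```

```text
clock: 13.12
position: [0.492, 0.1723, 0.0306]
ee_rot: [0.624, 0.781, -0.0, 0.0]
ft_force: [-1.1, -0.6, 1.0]
grip_width: 0.222
13.12 [0.492  0.1723 0.0306] phi 102.77 tilt [ 0.0001 -0.0002] F [-1.1 -0.6  1. ] w 0.222 j [ 0.16  0.4  -0.68  1.91  0.31  0.94 -0.44]
```

Contact is at the expected height: the force went from −2.8 to +1 N. Releasing now.

```bash
python3 -m handwheel '[{"jaw":20,"delta_pos":[0,0,0],"turn":0},{"jaw":22,"delta_pos":[0,0,0],"turn":0},{"jaw":26,"delta_pos":[0,0,0],"turn":0},{"jaw":32,"delta_pos":[0,0,0],"turn":0},{"jaw":38,"delta_pos":[0,0,0],"turn":0},{"jaw":38,"delta_pos":[0,0,0],"turn":0},{"jaw":38,"delta_pos":[0,0,0],"turn":0}]' 20
python3 -c "
from h import *
st();s=shot('scene','s12');crop(s,320,90,480,310,2.7,'s12c');w=shot('wrist','w12')"
```

```text
clock: 13.7
position: [0.4919, 0.1723, 0.0305]
ee_rot: [0.624, 0.781, 0.0, 0.0]
ft_force: [-0.6, 0.5, 0.5]
grip_width: 0.442
13.7 [0.4919 0.1723 0.0305] phi 102.78 tilt [ 0.0001 -0.    ] F [-0.6  0.5  0.5] w 0.442 j [ 0.16  0.4  -0.68  1.91  0.31  0.93 -0.44]
```

View pics/w12.png

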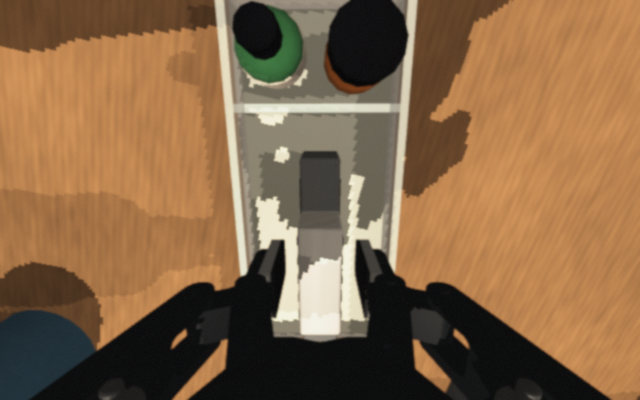

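Released: the pads are clear on both sides of the module (gaps at x≈285 and 355). Retreating straight up.

```bash
python3 -m handwheel '[{"jaw":38,"delta_pos":[0,0,-0.01],"turn":0},{"jaw":38,"delta_pos":[0,0,-0.03],"turn":0},{"jaw":38,"delta_pos":[0,0,-0.06],"turn":0},{"jaw":38,"delta_pos":[0,0,-0.09],"turn":0},{"jaw":38,"delta_pos":[0,0,-0.13],"turn":0},{"jaw":38,"delta_pos":[0,0,-0.17],"turn":0},{"jaw":38,"delta_pos":[0,0,-0.2],"turn":0},{"jaw":38,"delta_pos":[-0.02,0,-0.2],"turn":0},{"jaw":38,"delta_pos":[-0.04,0,-0.2],"turn":0},{"jaw":38,"delta_pos":[-0.04,0,-0.2],"turn":0}]'
python3 -c "
from h import *
s=shot('scene','s13');st();w=shot('wrist','w13');crop(s,200,90,480,310,2.8,'s13c')"
```

```text
clock: 14.63
position: [0.5019, 0.1294, 0.2317]
ee_rot: [0.626, 0.78, -0.0, 0.001]
ft_force: [0.1, -1.7, 0.0]
grip_width: 0.446
14.68 [0.5012 0.1313 0.2313] phi 102.59 tilt [ 0.0008 -0.0008] F [-0.9 -0.2 -0.3] w 0.444 j [ 0.31  0.16 -0.72  1.71  0.11  1.31 -0.21]
```

View pics/s13c.png

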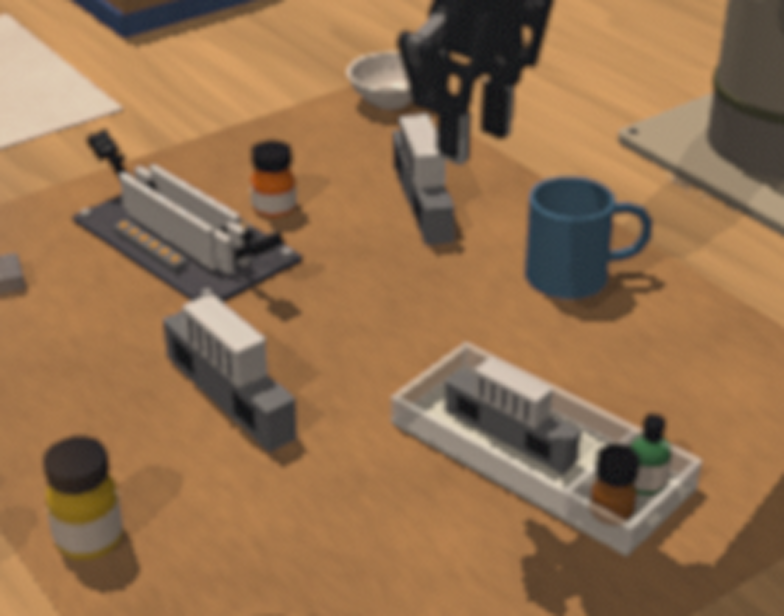

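View pics/w13.png

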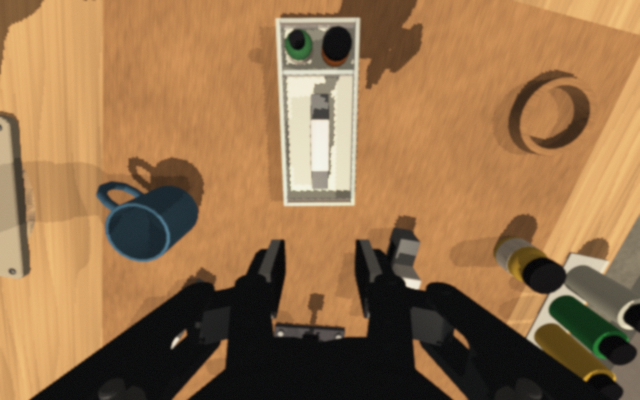

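The module stands upright in the long compartment (wrist view (320,140)). Both levers are out, all four ink bottles are standing, and the arm is clear. Handing in.

```bash
python3 -c "
from workcell import hand_in
print(hand_in())"
```

```text
the job is handed in; nothing more can be done
None
```

The driver module is out of its dock and standing upright on the floor of the rack's long empty compartment. I handed the job in at about 14.7 s of the 58 s allowed.

- **Levers:** I pushed the left lever and then the right one outward with the fingers shut, until each pushed back firmly at its stop (about 17 N and 35 N). The module rose level without being handled.
- **Lift and placing:** I pinched the grip at 40 N (opening about 19.5 mm) and lifted the module clear. I lowered it in small steps until it touched the floor at the expected height, when the force changed by about 4 N, then let go and backed straight up.
- **Last checks:** The final pictures show the module upright and roughly centred in the compartment, both levers still swung out, all four ink bottles standing, and the arm touching nothing.
- **Disagreements:** The fits from different pictures differed by about 1–2 mm sideways, and the upright left paddle appeared about 3 mm farther out than described. I corrected for the sideways difference; the paddle offset made no difference. The lever angles in the scene picture, taken before the lift, agreed with about 0.95 rad; I did not re-measure them after the placing.

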